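# Turn the lazy Susan to bring the salt to the front

## Robot

A 6-joint arm with a two-finger parallel gripper is mounted at the origin on a cart in front of the work surface, level with it; the furniture and walls round the work are solid. World frame = base frame: x ahead of the robot, y to its left, z up, the work surface at z = 0. Lengths are in m, angles in rad, forces in N, time in s.
With the tool pointing down it reaches from about 0.275 to 1 m from the base axis. Payload 8.4 kg.
Tool frame: the origin (TCP) lies at the very end of the fingers, on their centre line; the grasp point (between the pads) lies 19 mm behind it (r.tcp_to_grasp is the distance from the TCP to the grasp point, in m); z points along the fingers, y is the line along which they close (so a half turn about z gives the same grasp; the last joint's range is limited). The gripper opens to 85 mm and grips with 20 to 120 N. Pads are 22 mm wide; open, the fingers measure 114 mm over their backs; the gripper's body (76 mm by 85 mm) begins 54 mm behind the grasp point. The pads swing forward as they close: fully open they stand 13 mm farther back than shut.
Start: joints at [1.316, 0.353, 1.633, -0, 1.155, -0.002], TCP at [0.156, 0.605, 0.231] pointing down, gripper open.
Joint ranges: [-2.63, 2.63], [-0.92, 2.1], [0.06, 2.66], [-1.3, 4.44], [0, 2.69], [-3.02, 3.02]. Speed limits (rad/s): [2.22, 2.22, 2.79, 3.14, 3.14, 3.14].

## Interface

Orientations are given as a unit quaternion [w, x, y, z].
In Python, from workcell import r gives the robot as it stands.
- The arm moves only by the tool drive_tool, never from a script. Its argument "commands" is a list of rows, each a list of 2 entries, a list of its own where there are three numbers: the shift along the tool's x, y, z in m, then the turn about the tool's z in degrees. A call has 1 to 20 rows; each row shifts and turns the commanded pose from where the row before left it, along the tool's axes as they then stand; what a row does not reach is not made up. A row lasts 1/10 s, in which the tool goes at most 50 mm and 8.59 degrees, less where a joint would pass 70% of its speed; a pose out of reach is approached as far as the arm can. A call with a gripper value outside its range is refused whole. "claw" is the opening, from -1 (shut) to 1 (fully open), set as the call begins (left out, the last holds). The fingers move at their own pace and stop on an object; "grip_force" is the grip in N (left out, the last holds). Time passes only in rows, so rows that do not move let the fingers close. It gives the time, the measured TCP pose, the force, the opening and the grip force at its end, in the units of the state.
- r.state(): the state, without advancing time (a new reading comes with each control period).
- r.capture(name): name is "side" or "top" or "wrist"; returns a dict with "img" (420x560x3 uint8, red, green, blue), "fovy" (degrees; the focal length in pixels is half the picture's height over the tangent of half this angle, whatever the lens; pixels are square), "cx", "cy" (the principal point, pixels), "R" (3x3) and "t" (3): a world point X has camera coordinates R X + t. Camera axes: x right, y down, z forward; pixel columns grow to the right and rows downward; lengths in m; the calibration is good to about 2 mm. A picture is of the moment at which its call begins. There is no depth.
- r.job_done(): hands the job in; it is judged then, once.
The state is a dict: "t": time; "qpos": joint angles; "qvel": joint speeds; "joint_efforts": joint torques, N m; "tool_pos": TCP position; "tool_rot": TCP orientation; "contact_force": force on the tool from outside, world axes, zero at the start; "moment": the same for the moment, N m; "opening": finger opening in m; "grasp_force": force on a finger pad.
Only numpy, scipy, OpenCV 4.12 (cv2) and the standard library are available. Lean on these libraries where they do the work, as an engineer would, in place of code of your own. Each camera call takes 0.05 s, during which the arm holds its last target. There are 200 camera calls.

## Task

Bring the salt shaker round to the front of the wooden turntable: push the handles on the turntable's rim gently with the fingertips, either way round, until the salt shaker stands squarely in line with the middle of the flat metal tongue that sticks out under the platter and marks the front, then take the fingers away. Do not grip the handles, do not touch or upset anything that stands on the platter, and leave the mug and the timer where they are.

Things in the scene. Friction and masses are not known exactly. Their poses are not given: they have to be found in the camera images.
- turntable_base: Fixed dark foot of a wooden turntable (lazy Susan), a disc of 190 mm diameter, 16 mm high. Origin on the turning axis at worktop level, z up. Its front is marked by a flat metal tongue with a round end, 40 mm wide and 6 mm high, on the worktop along the foot's own -x, reaching 230 mm from the axis. Place and front direction (roughly towards the robot) differ each time.
- platter (a joint): Angle of the platter relative to the foot, rad, growing anticlockwise seen from above, free both ways. Platter: brown wooden disc, 230 mm in diameter, from 18 to 36 mm above the worktop, plus a 3 mm lip. At 0 one handle points along the foot's +x. A sideways push of about 0.5 N on a handle turns it; unpushed, it stops almost at once and does not spring back.
- handle0 (a point): Point on the centre line of one of the platter's six equal handles, 170 mm from the turning axis, 28 mm above the worktop; it turns with the platter. The handles are dark round wooden pegs, 16 mm thick, that stick out level from the rim every 60 degrees like those of a ship's wheel, from 115 to 190 mm from the axis.
- salt_shaker: The salt shaker: smooth, waisted, clear body with a domed grey perforated top and no label, 44 mm in diameter, 90 mm high. Stands loose and upright on the platter (underside 36 mm above the worktop), its centre about 62 mm from the turntable's axis; origin at the centre of its underside, z up. Not to be touched. Starts to one side or at the back, at least 60 degrees from the front.
- spice_b: Square-bodied spice jar with a white lid, 47 mm wide, 98 mm high. Stands loose and upright on the platter (underside 36 mm above the worktop), its centre about 62 mm from the turntable's axis; origin at the centre of its underside, z up. Not to be touched. Starts near the front.
- spice_a: Square-bodied spice jar with a yellow lid, 42 mm wide, 96 mm high. Stands loose and upright on the platter (underside 36 mm above the worktop), its centre about 62 mm from the turntable's axis; origin at the centre of its underside, z up. Not to be touched. 
- shelf_spice: Round spice jar with a black lid, 40 mm in diameter, 105 mm high. Stands loose and upright on the platter (underside 36 mm above the worktop), its centre about 62 mm from the turntable's axis; origin at the centre of its underside, z up. Not to be touched. 
- dropper_bottle: Small brown bottle with a black rubber dropper on top, 34 mm in diameter, 102 mm high. Stands loose and upright on the platter (underside 36 mm above the worktop), its centre about 62 mm from the turntable's axis; origin at the centre of its underside, z up. Not to be touched. 
- mug_pen: Dark mug, 88 mm in diameter, 106 mm high, loose on the worktop to the right of the turntable; origin at the centre of its underside. To be left alone.
- egg_timer: Round kitchen timer, 64 mm in diameter, 47 mm high, loose on the worktop left of the turntable; origin at the centre of its underside. To be left alone.

How it is judged:
By the outcome, as a careful person would: the job done as asked, in the order asked, and still so for the second after the job is handed in, with the robot touching nothing.
It also fails if it takes over 69 s, if anything falls off the work surface, if the arm or the gripper's body presses on something with over 40 N, if the wrist force passes 120 N, or if a joint passes its speed limit or range.

## Working session

There is one attempt and no reset: what is moved stays moved. The work goes in short steps, Python scripts to look and compute and a tool call to move; the robot and the scene stay as the last step left them, time stands still between calls to the robot, and variables do not carry over. Pictures are saved under pics/ and viewed, at most 10 in all, crops included, and the job is handed in when it is done.

Besides the shell and the picture viewer there is one more tool, called in YAML: its name, and indented under it one key for each argument. drive_tool: Moves the arm, as the interface text tells. Its arguments: {"type":"object","properties":{"commands":{"type":"array","items":{"type":"array"}},"claw":{"type":"number"},"grip_force":{"type":"number"}},"required":["commands"]}

```bash
mkdir -p pics; python3 - <<'E'
from workcell import r
import cv2,json
for n in("top","side"):
    c=r.capture(n); cv2.imwrite(f"pics/{n}0.png",c["img"][:,:,::-1]); print(n,c["fovy"],c["cx"],c["cy"],c["R"],c["t"])
s=r.state(); print(s["t"],s["tool_pos"],s["tool_rot"],s["opening"],s["contact_force"])
E
```

```text
top 54.18750468585992 287.78374916907217 208.79890200116222 [[ 0.0643463  -0.9979109   0.0057785 ]
 [-0.97435068 -0.06407626 -0.21571969]
 [ 0.2156393   0.00825048 -0.97643823]] [-0.03955142  0.67030616  1.08629491]
side 44.35035549271819 285.93494368388764 204.52777778786785 [[ 0.96962519 -0.2441649   0.01450823]
 [-0.1829388  -0.76330126 -0.61960034]
 [ 0.16235881  0.59812598 -0.78478336]] [-0.64560577  0.17741898  1.24127978]
0.1 [0.15619262 0.60470517 0.23062295] [-9.14370411e-05  1.26038875e-01  9.92025088e-01 -6.46557059e-04] 0.08545064162752034 [ 0.32991939  0.51278546 -0.08946677]
```

View pics/top0.png

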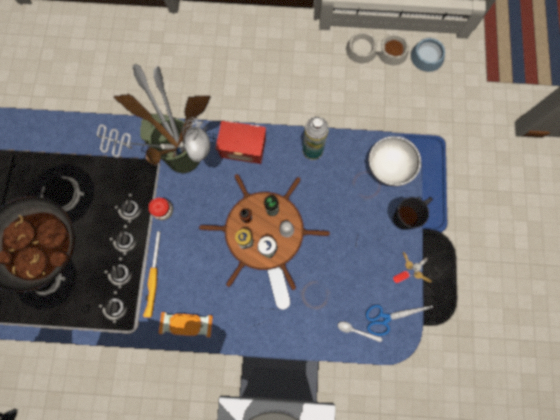

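View pics/side0.png

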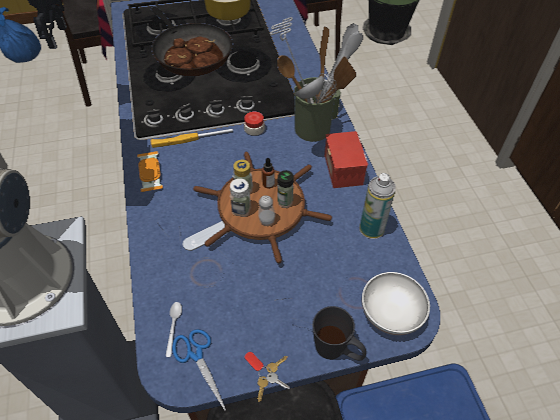

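The top view shows the axis at about (264,230), the shaker to the right at (287,228), and the tongue running to (281,300). That means a clockwise turn of roughly 78°. I'll refine these numbers on enlarged crops.

```bash
python3 - <<'E'
import cv2
a=cv2.imread("pics/top0.png")[165:315,185:345]; cv2.imwrite("pics/topc.png",cv2.resize(a,None,fx=4,fy=4,interpolation=cv2.INTER_CUBIC))
a=cv2.imread("pics/side0.png")[145:265,175:335]; cv2.imwrite("pics/sidec.png",cv2.resize(a,None,fx=5,fy=5,interpolation=cv2.INTER_CUBIC))
E
```

```text
(no output)
```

View pics/topc.png

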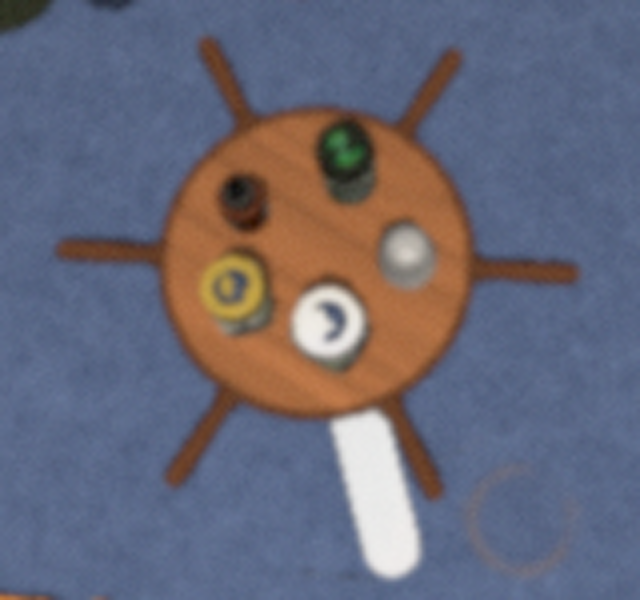

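View pics/sidec.png

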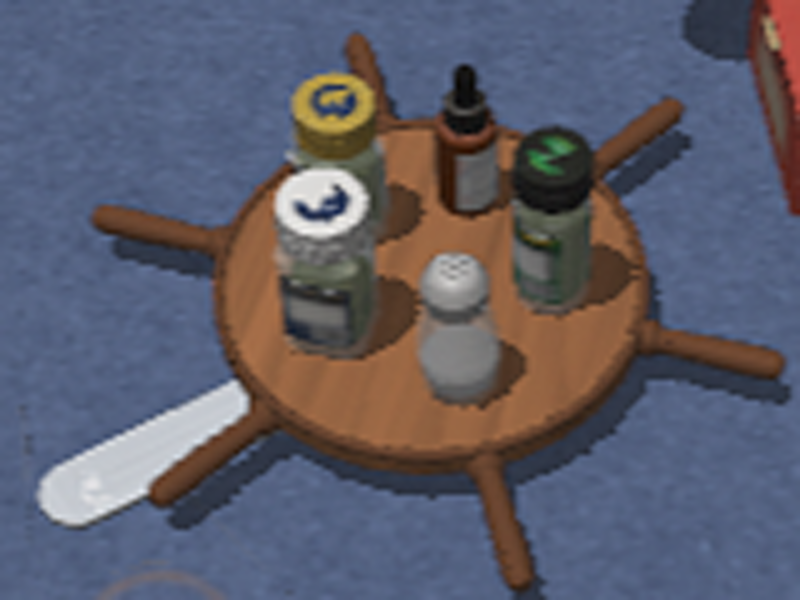

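Crop positions (top): handle tips at (208,43), (456,56), (573,273), (434,494), (174,481) and (62,249). The tongue's round end is centred near (391,551) and the shaker dome near (406,247). In the side crop the dome is at (456,280) and the shaker foot at about (460,380).

```bash
cat > h.py <<'E'
import numpy as np
def ray(c,u,v):
    f=210/np.tan(np.radians(c["fovy"]/2)); d=c["R"].T@np.array([(u-c["cx"])/f,(v-c["cy"])/f,1]); return -c["R"].T@c["t"],d
def onz(c,p,z):
    o,d=ray(c,*p); return (o+d*(z-o[2])/d[2])[:2]
def crop(p,s,o): return ((p[0]+.5)/s-.5+o[0],(p[1]+.5)/s-.5+o[1])
def circ(P):
    P=np.array(P); A=np.c_[2*P,np.ones(len(P))]; s=np.linalg.lstsq(A,(P**2).sum(1),rcond=None)[0]; return s[:2],np.sqrt(s[2]+s[:2]@s[:2])
def ang(v): return np.degrees(np.arctan2(v[1],v[0]))
E
python3 - <<'E'
from h import *; from workcell import r
T=r.capture("top");S=r.capture("side")
t=lambda p:crop(p,4,(185,165)); s=lambda p:crop(p,5,(175,145))
HT=[(208,43),(456,56),(573,273),(434,494),(174,481),(62,249)]
HS=[(357,45),(675,108),(775,365),(518,580),(162,494),(103,217)]
for n,c,g,H,tg,rt in(("top",T,t,HT,(391,551),(357,420)),("side",S,s,HS,(78,490),(243,398))):
    P=[onz(c,g(p),.028) for p in H]; o,R=circ(P)
    print(n,o.round(4),R.round(4),[round(ang(p-o),1) for p in P])
    e=onz(c,g(tg),.006);q=onz(c,g(rt),.006);print(" tongue",e.round(4),np.linalg.norm(e-o).round(4),ang(e-o).round(1),"root dir",ang(e-q).round(1))
    for z,p in((.115,(406,247)),) if n=="top" else ((.115,(456,280)),(.038,(460,382))):
        k=onz(c,g(p),z);print(" shaker",k.round(4),np.linalg.norm(k-o).round(4),ang(k-o).round(1))
E
```

```text
top [0.6139 0.0693] 0.1856 [np.float64(30.6), np.float64(-29.4), np.float64(-88.8), np.float64(-149.4), np.float64(151.4), np.float64(90.9)]
 tongue [0.4128 0.0025] 0.2119 -161.6 root dir -161.3
 shaker [0.6135 0.0051] 0.0642 -90.3
side [0.6155 0.0691] 0.1852 [np.float64(91.2), np.float64(30.9), np.float64(-29.2), np.float64(-89.6), np.float64(-149.0), np.float64(150.9)]
 tongue [0.416  0.0015] 0.2107 -161.3 root dir -157.6
 shaker [0.6147 0.0043] 0.0648 -90.8
 shaker [ 6.144e-01 -6.000e-04] 0.0697 -91.0
```

Both views agree:

| Quantity | Value |
|---|---|
| Axis | (0.615, 0.069) |
| Tongue direction | −161.5° |
| Shaker direction | −90.5° |
| Handles | −89° + 60°·k |

I'll turn the platter about 71° clockwise by pushing the right-hand handle (−89°) from its far side with shut fingers. First move is the transit.

drive_tool:
  commands:
    - [[-0.0342,-0.0267,0],0]
    - [[-0.0342,-0.0267,0],0]
    - [[-0.0342,-0.0267,0],0]
    - [[-0.0342,-0.0267,0],0]
    - [[-0.0342,-0.0267,0],0]
    - [[-0.0342,-0.0267,0],0]
    - [[-0.0342,-0.0267,0],0]
    - [[-0.0342,-0.0267,0],0]
    - [[-0.0342,-0.0267,0],0]
    - [[-0.0342,-0.0267,0],0]
    - [[-0.0342,-0.0267,0],0]
    - [[-0.0342,-0.0267,0],0]
    - [[-0.0342,-0.0267,0],0]
    - [[-0.0342,-0.0267,0],0]
    - [[-0.0342,-0.0267,0],0]
    - [[-0.0342,-0.0267,0],0]
    - [[-0.0342,-0.0267,0],0]
    - [[-0.0342,-0.0267,0],0]
    - [[-0.0342,-0.0267,0],0]
    - [[-0.0342,-0.0267,0],0]
  claw: -1

```text
t: 2.2
tool_pos: [0.6858, -0.0846, 0.2311]
tool_rot: [-0.0, 0.126, 0.992, 0.0]
contact_force: [-0.1, 0.1, -0.1]
opening: -0.0
grasp_force: 0.0
```

drive_tool:
  commands:
    - [[0,0,0],-7.7]
    - [[0,0,0],-7.7]
    - [[0,0,0],0]
    - [[0,0,0],0]

```text
t: 2.6
tool_pos: [0.6849, -0.0829, 0.2311]
tool_rot: [-0.0, -0.006, 1.0, 0.0]
contact_force: [0.4, -0.8, -0.2]
opening: -0.0001
grasp_force: 0.0
```

```bash
cat >> h.py <<'E'
O=np.array([.6147,.0692])
def tool(s):
    from scipy.spatial.transform import Rotation as Ro
    q=s["tool_rot"]; M=Ro.from_quat([q[1],q[2],q[3],q[0]]).as_matrix(); p=np.array(s["tool_pos"]); d=p[:2]-O
    print("t",s["t"],"tcp",p.round(4),"polar r",np.linalg.norm(d).round(4),"ang",ang(d).round(1),"toolx ang",ang(M[:2,0]).round(1),"tilt",M[2].round(3),"F",np.round(s["contact_force"],2),"open",round(s["opening"],4)); return M,p
E
python3 - <<'E'
from h import *; from workcell import r
import cv2
M,p=tool(r.state())
a=np.radians(-65); g=np.r_[O+.168*np.array([np.cos(a),np.sin(a)]),.018]; print("tool shift",(M.T@(g-p)).round(4))
cv2.imwrite("pics/w1.png",r.capture("wrist")["img"][:,:,::-1])
E
```

```text
t 2.6 tcp [ 0.6849 -0.0829  0.2311] polar r 0.1675 ang -65.2 toolx ang -179.3 tilt [ 0.  0. -1.] F [ 0.43 -0.78 -0.2 ] open -0.0001
tool shift [-9.000e-04 -2.000e-04  2.131e-01]
```

View pics/w1.png

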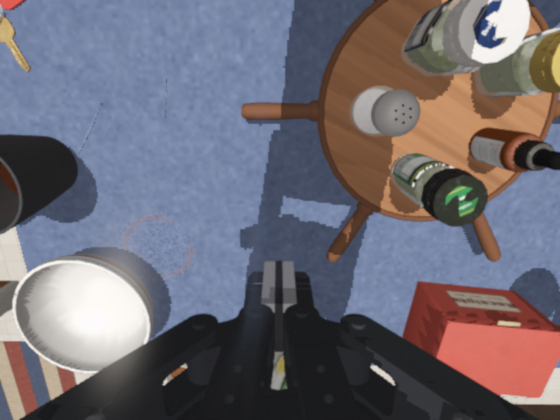

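Fingers are shut and hovering in the gap between two handles, with the handle to push ending at (245,110). The spot below is clear, so I'll descend.

drive_tool:
  commands:
    - [[0,0,0.03],0]
    - [[0,0,0.03],0]
    - [[0,0,0.03],0]
    - [[0,0,0.03],0]
    - [[0,0,0.03],0]
    - [[0,0,0.025],0]
    - [[0,0,0.02],0]
    - [[0,0,0.012],0]
    - [[0,0,0.006],0]
    - [[0,0,0],0]
    - [[0,0,0],0]

```text
t: 3.75
tool_pos: [0.6857, -0.083, 0.0193]
tool_rot: [0.001, -0.008, 1.0, -0.0]
contact_force: [-0.1, 0.4, -0.7]
opening: -0.0003
grasp_force: 0.0
```

```bash
python3 - <<'E'
from h import *; from workcell import r
tool(r.state())
E
```

```text
t 3.75 tcp [ 0.6857 -0.083   0.0193] polar r 0.168 ang -65.0 toolx ang -179.1 tilt [-0.001 -0.    -1.   ] F [-0.14  0.36 -0.68] open -0.0003
```

drive_tool:
  commands:
    - [[0.008,-0.002,0],0]
    - [[0.008,-0.002,0],0]
    - [[0.008,-0.002,0],0]
    - [[0.007,-0.002,0],0]
    - [[0.006,-0.002,0],0]
    - [[0.004,-0.002,0],0]
    - [[0.002,0,0],0]
    - [[0.002,0,0],0]
    - [[0.001,0,0],0]
    - [[0.001,0,0],0]
    - [[0,0,0],0]

```text
t: 4.85
tool_pos: [0.6382, -0.0956, 0.0183]
tool_rot: [-0.0, -0.008, 1.0, 0.0]
contact_force: [-0.5, -0.2, 0.6]
opening: -0.0
grasp_force: 0.0
```

```bash
python3 - <<'E'
from h import *; from workcell import r
M,p=tool(r.state()); print("O in tool",(M[:2,:2].T@(O-p[:2])).round(4))
E
```

```text
t 4.85 tcp [ 0.6382 -0.0956  0.0183] polar r 0.1665 ang -81.9 toolx ang -179.1 tilt [ 0.  0. -1.] F [-0.52 -0.22  0.59] open -0.0
O in tool [0.0209 0.1652]
```

Nearly touching. Now I'll push along the arc, aiming about 10° short before checking.

drive_tool:
  commands:
    - [[0.0015,-0.0002,0],0.5]
    - [[0.0015,-0.0002,0],0.5]
    - [[0.0029,-0.0003,0],1]
    - [[0.0029,-0.0003,0],1]
    - [[0.00435,-0.00045,0],1.5]
    - [[0.00435,-0.00045,0],1.5]
    - [[0.00435,-0.00045,0],1.5]
    - [[0.00435,-0.00045,0],1.5]
    - [[0.00435,-0.00045,0],1.5]
    - [[0.00435,-0.00045,0],1.5]
    - [[0.00435,-0.00045,0],1.5]
    - [[0.00435,-0.00045,0],1.5]
    - [[0.00435,-0.00045,0],1.5]
    - [[0.00435,-0.00045,0],1.5]
    - [[0.00435,-0.00045,0],1.5]
    - [[0.00435,-0.00045,0],1.5]
    - [[0.0029,-0.0003,0],1]
    - [[0.0029,-0.0003,0],1]
    - [[0.0015,-0.0002,0],0.5]
    - [[0,0,0],0]

```text
t: 6.85
tool_pos: [0.5699, -0.0907, 0.0182]
tool_rot: [-0.0, 0.196, 0.981, 0.0]
contact_force: [-0.7, 0.6, 0.5]
opening: 0.0002
grasp_force: 0.0
```

```bash
python3 - <<'E'
from h import *; from workcell import r
import cv2
M,p=tool(r.state()); print("O in tool",(M[:2,:2].T@(O-p[:2])).round(4))
a=r.capture("side")["img"][125:275,165:345,::-1]; cv2.imwrite("pics/s2.png",cv2.resize(a,None,fx=4,fy=4,interpolation=cv2.INTER_CUBIC))
E
```

```text
t 6.85 tcp [ 0.5699 -0.0907  0.0182] polar r 0.166 ang -105.6 toolx ang 157.4 tilt [ 0. -0. -1.] F [-0.75  0.62  0.55] open 0.0002
O in tool [0.0201 0.1648]
```

View pics/s2.png

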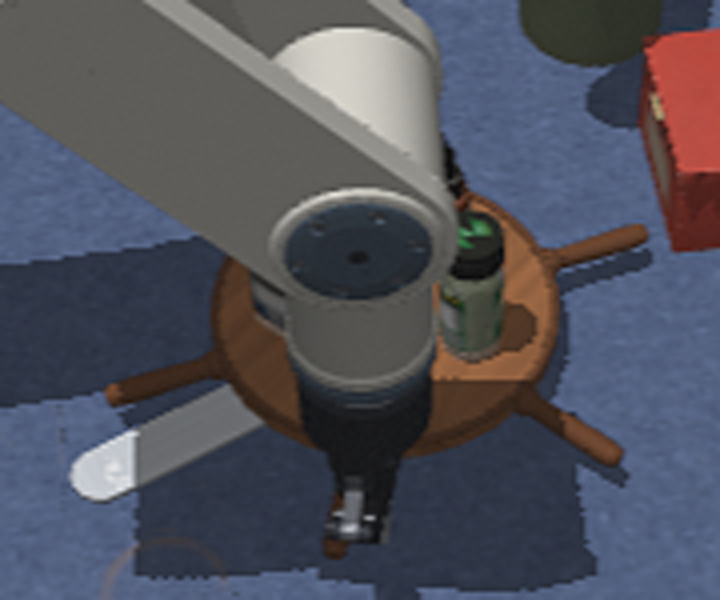

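The handle moves with the finger, now about 23° round. Next push is 40°.

drive_tool:
  commands:
    - [[0.0015,-0.0002,0],0.5]
    - [[0.0029,-0.0003,0],1]
    - [[0.00435,-0.00045,0],1.5]
    - [[0.00435,-0.00045,0],1.5]
    - [[0.00435,-0.00045,0],1.5]
    - [[0.00435,-0.00045,0],1.5]
    - [[0.00435,-0.00045,0],1.5]
    - [[0.00435,-0.00045,0],1.5]
    - [[0.00435,-0.00045,0],1.5]
    - [[0.00435,-0.00045,0],1.5]
    - [[0.00435,-0.00045,0],1.5]
    - [[0.00435,-0.00045,0],1.5]
    - [[0.00435,-0.00045,0],1.5]
    - [[0.00435,-0.00045,0],1.5]
    - [[0.00435,-0.00045,0],1.5]
    - [[0.00435,-0.00045,0],1.5]
    - [[0.0029,-0.0003,0],1]
    - [[0.0029,-0.0003,0],1]
    - [[0.0015,-0.0002,0],0.5]
    - [[0,0,0],0]

```text
t: 8.9
tool_pos: [0.5064, -0.0562, 0.0183]
tool_rot: [-0.0, 0.404, 0.915, 0.0]
contact_force: [-0.1, 0.4, 0.2]
opening: -0.0001
grasp_force: 0.0
```

```bash
python3 - <<'E'
from h import *; from workcell import r
M,p=tool(r.state()); print("O in tool",(M[:2,:2].T@(O-p[:2])).round(4))
E
```

```text
t 8.9 tcp [ 0.5064 -0.0562  0.0183] polar r 0.1657 ang -130.8 toolx ang 132.4 tilt [ 0. -0. -1.] F [-0.06  0.45  0.21] open -0.0001
O in tool [0.0195 0.1646]
```

drive_tool:
  commands:
    - [[0.0015,-0.0002,0],0.5]
    - [[0.0029,-0.0003,0],1]
    - [[0.00435,-0.00045,0],1.5]
    - [[0.00435,-0.00045,0],1.5]
    - [[0.00435,-0.00045,0],1.5]
    - [[0.00435,-0.00045,0],1.5]
    - [[0.00435,-0.00045,0],1.5]
    - [[0.00435,-0.00045,0],1.5]
    - [[0.00435,-0.00045,0],1.5]
    - [[0.00435,-0.00045,0],1.5]
    - [[0.0029,-0.0003,0],1]
    - [[0.0029,-0.0003,0],1]
    - [[0.0015,-0.0002,0],0.5]
    - [[0.0015,-0.0002,0],0.5]
    - [[0.0015,-0.0002,0],0.5]
    - [[0,0,0],0]
    - [[0,0,0],0]

```text
t: 10.6
tool_pos: [0.4743, -0.0187, 0.0183]
tool_rot: [0.0, 0.534, 0.845, 0.0]
contact_force: [0.1, -0.8, 0.1]
opening: -0.0002
grasp_force: 0.0
```

```bash
python3 - <<'E'
from h import *; from workcell import r
import cv2
M,p=tool(r.state()); print("O in tool",(M[:2,:2].T@(O-p[:2])).round(4))
A=[cv2.resize(np.ascontiguousarray(r.capture(n)["img"][a:a+150,b:b+200,::-1]),None,fx=4,fy=4,interpolation=cv2.INTER_CUBIC) for n,a,b in(("side",125,165),("top",165,165))]
cv2.imwrite("pics/s3.png",A[0]);cv2.imwrite("pics/t3.png",A[1])
E
```

```text
t 10.6 tcp [ 0.4743 -0.0187  0.0183] polar r 0.1657 ang -148.0 toolx ang 115.4 tilt [-0.  0. -1.] F [ 0.1  -0.84  0.1 ] open -0.0002
O in tool [0.0191 0.1646]
```

View pics/s3.png

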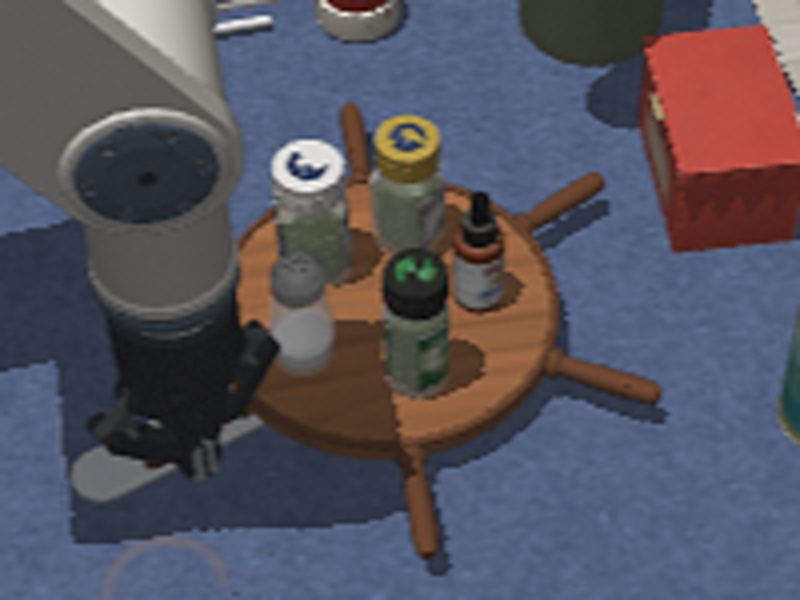

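The shaker (dome at (298,280), foot near (303,352) in the crop) is almost at the tongue. Four handle tips are visible, so I'll compute what remains.

```bash
python3 - <<'E'
from h import *; from workcell import r
S=r.capture("side"); g=lambda p:crop(p,4,(165,125))
o=np.array([.6155,.0691])
for p in((352,108),(598,182),(652,390),(428,548)):
    k=onz(S,g(p),.028)-o; print("h",np.linalg.norm(k).round(4),ang(k).round(1), ((ang(k)%60)).round(1))
for z,p in((.115,(298,280)),(.038,(303,355))):
    k=onz(S,g(p),z)-o; print("salt",np.linalg.norm(k).round(4),ang(k).round(1))
E
```

```text
h 0.1884 85.1 25.1
h 0.1854 25.0 25.0
h 0.1833 -34.0 26.0
h 0.1851 -94.6 25.4
salt 0.0679 -152.6
salt 0.0683 -153.8
```

About 5.5° remain. I'll push 4.5° more, then back off and measure with a clear view.

drive_tool:
  commands:
    - [[0.0015,-0.0002,0],0.5]
    - [[0.0029,-0.0003,0],1]
    - [[0.0029,-0.0003,0],1]
    - [[0.0015,-0.0002,0],0.5]
    - [[0.0015,-0.0002,0],0.5]
    - [[0.0015,-0.0002,0],0.5]
    - [[0.0015,-0.0002,0],0.5]
    - [[0,0,0],0]
    - [[0,0,0],0]
    - [[0,0,0],0]
    - [[-0.005,0,0],0]
    - [[-0.01,0,0],0]
    - [[-0.01,0,0],0]
    - [[-0.01,-0.02,0],0]
    - [[-0.01,-0.03,0],0]
    - [[-0.01,-0.03,0],0]
    - [[-0.01,-0.03,0],0]
    - [[-0.005,-0.02,0],0]
    - [[0,0,0],0]
    - [[0,0,0],0]

```text
t: 12.75
tool_pos: [0.3717, -0.1197, 0.0185]
tool_rot: [0.0, 0.568, 0.823, 0.0]
contact_force: [0.7, 0.4, 0.7]
opening: 0.0002
grasp_force: 0.0
```

```bash
python3 - <<'E'
from h import *; from workcell import r
import cv2
tool(r.state())
A=[cv2.resize(np.ascontiguousarray(r.capture(n)["img"][a:a+150,b:b+b2,::-1]),None,fx=4,fy=4,interpolation=cv2.INTER_CUBIC) for n,a,b,b2 in(("side",125,165,200),("top",165,185,160))]
cv2.imwrite("pics/s4.png",A[0]);cv2.imwrite("pics/t4.png",A[1])
E
```

```text
t 12.75 tcp [ 0.3717 -0.1197  0.0185] polar r 0.3078 ang -142.1 toolx ang 110.8 tilt [-0.001  0.001 -1.   ] F [0.72 0.41 0.7 ] open 0.0002
```

View pics/t4.png

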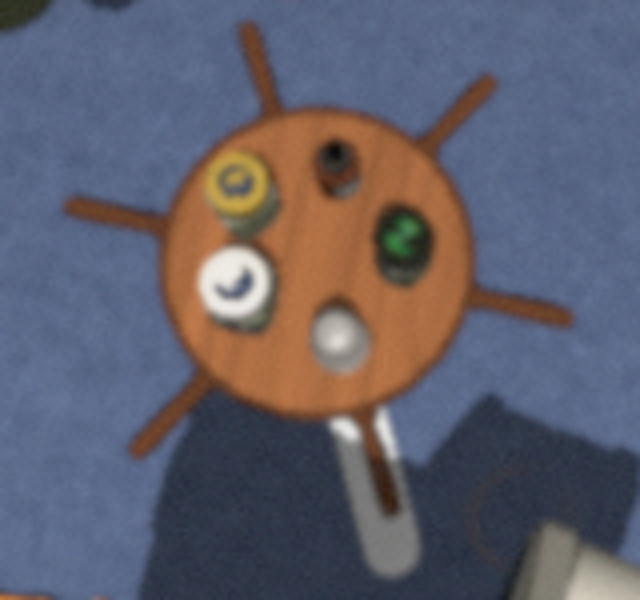

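View pics/s4.png

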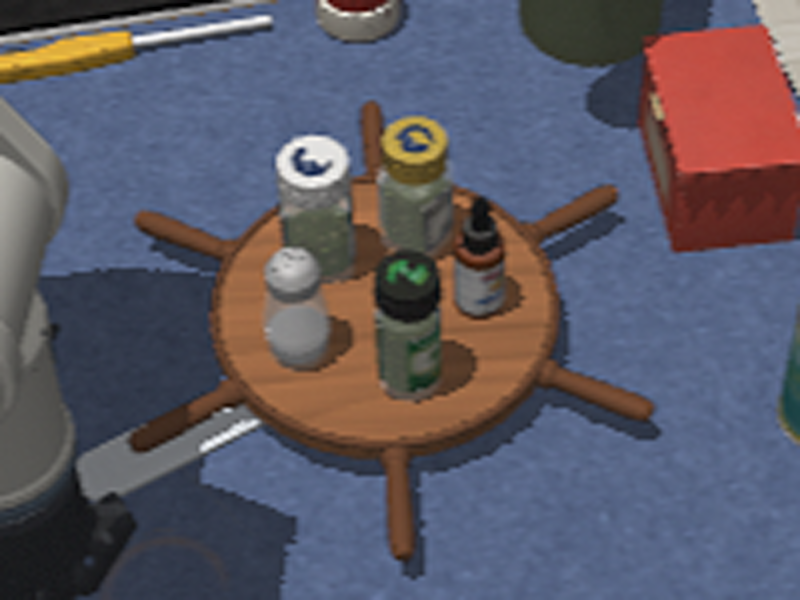

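Both views are clear. In the top crop the front handle tip is at (390,508), lying over the tongue, and the dome is at (339,336). In the side crop the dome is at (293,274) and the foot at (300,352).

```bash
python3 - <<'E'
from h import *; from workcell import r
T=r.capture("top");S=r.capture("side")
t=lambda p:crop(p,4,(185,165)); s=lambda p:crop(p,4,(165,125))
HT=[(248,29),(488,82),(567,317),(390,508),(138,450),(71,206)]
HS=[(372,107),(611,194),(648,409),(400,552),(140,441),(144,217)]
for n,c,g,H in(("top",T,t,HT),("side",S,s,HS)):
    P=[onz(c,g(p),.028) for p in H]; o,R=circ(P); m=[ang(p-o)%60 for p in P]
    print(n,o.round(4),R.round(4),np.round(m,1),np.mean(m).round(2))
    for z,p in ((.115,(339,336)),) if n=="top" else ((.115,(293,274)),(.038,(300,354))):
        k=onz(c,g(p),z)-o;print(" salt",np.linalg.norm(k).round(4),ang(k).round(1))
E
```

```text
top [0.6144 0.0695] 0.1844 [20.8 20.8 21.  20.6 21.  21. ] 20.86
 salt 0.0681 -159.5
side [0.6158 0.0699] 0.1861 [20.8 20.5 21.  20.  20.9 20.5] 20.61
 salt 0.0681 -157.0
 salt 0.0699 -154.9
```

Handles say the platter has turned 70.1°. Direct readings of the shaker scatter by 2–3°, so I'll raise the tool and take one close look with the wrist camera.

drive_tool:
  commands:
    - [[0,0,-0.03],0]
    - [[0,0,-0.03],0]
    - [[0,0,-0.03],0]
    - [[0,0,-0.03],0]
    - [[0,0,-0.03],0]
    - [[0,0,-0.03],0]
    - [[0,0,-0.03],0]
    - [[0,0,-0.03],0]
    - [[0,0.03,0],0]
    - [[0,0.03,0],0]
    - [[0,0.03,0],0]
    - [[0,0.03,0],0]
    - [[0,0.03,0],0]
    - [[0,0.02,0],0]
    - [[0,0,0],0]
    - [[0,0,0],0]
    - [[0,0,0],0]

```text
t: 14.65
tool_pos: [0.5288, -0.0582, 0.2581]
tool_rot: [-0.0, 0.567, 0.824, -0.0]
contact_force: [0.4, -0.3, 1.0]
opening: 0.0005
grasp_force: 0.0
```

```bash
python3 - <<'E'
from h import *; from workcell import r
import cv2,pickle
tool(r.state()); c=r.capture("wrist"); pickle.dump(c,open("w5.pkl","wb"))
f=210/np.tan(np.radians(c["fovy"]/2))
def proj(X): q=c["R"]@np.array(X)+c["t"]; return q[0]/q[2]*f+c["cx"],q[1]/q[2]*f+c["cy"]
print("axis",proj([*O,.036])); 
for a in(-161.5,):
  d=np.array([np.cos(np.radians(a)),np.sin(np.radians(a))])
  print("salt foot/top",proj([*(O+.062*d),.036]),proj([*(O+.062*d),.126]),"tongue",proj([*(O+.21*d),.006]))
print("cam",-c["R"].T@c["t"])
cv2.imwrite("pics/w5.png",cv2.resize(c["img"][:,:,::-1],(800,600),interpolation=cv2.INTER_CUBIC))
E
```

```text
t 14.65 tcp [ 0.5288 -0.0582  0.2581] polar r 0.1536 ang -124.0 toolx ang 110.9 tilt [ 0.    -0.001 -1.   ] F [ 0.35 -0.35  0.98] open 0.0005
axis (np.float64(402.130935867869), np.float64(91.06604635268862))
salt foot/top (np.float64(341.79998157954685), np.float64(88.25622684411722)) (np.float64(362.702497096748), np.float64(85.80995799282425)) tongue (np.float64(203.0030145587379), np.float64(82.5857694058752))
cam [0.49849566 0.01986593 0.39915744]
```

View pics/w5.png

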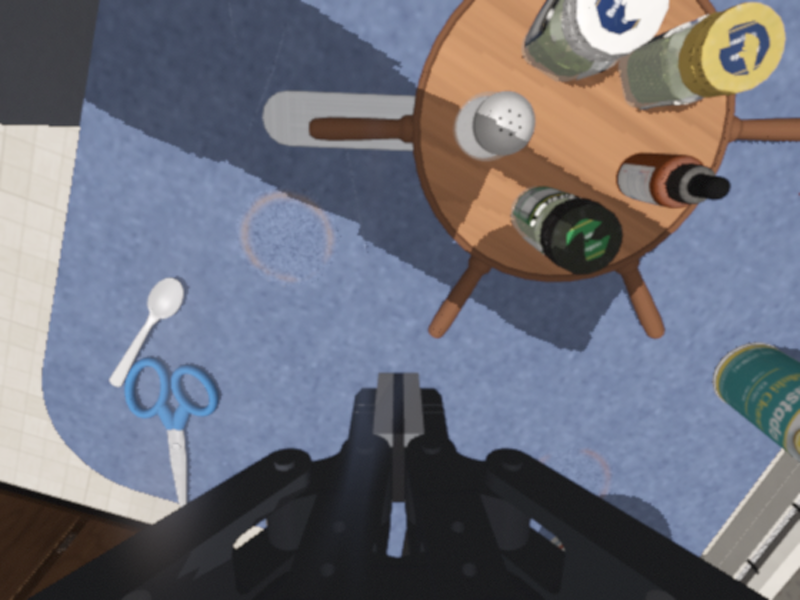

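The wrist view shows the tongue's round end at (289,118), the front handle at y≈128, the shaker foot around (487,128) and the dome around (505,125). The shaker still looks slightly short of the centre line, so I'll put a number on it.

```bash
python3 - <<'E'
from h import *; import pickle
c=pickle.load(open("w5.pkl","rb")); k=lambda x,y:((x+.5)/(800/560)-.5,(y+.5)/(600/420)-.5)
for n,p,z in(("tongue",(289,118.5),.006),("htip",(314,128),.028),("hroot",(410,128),.028),("hR",(738,129),.028),("foot",(487,128),.038),("dome",(504.5,125),.112),("apex",(512,123),.126)):
    v=onz(c,k(*p),z)-O; print(n,np.linalg.norm(v).round(4),ang(v).round(2))
E
```

```text
tongue 0.2109 -161.43
htip 0.1882 -159.51
hroot 0.1179 -159.82
hR 0.1221 21.47
foot 0.0633 -160.38
dome 0.0664 -160.64
apex 0.0654 -161.28
```

About 1° is left. I'll retrace the path and nudge it by that amount for margin.

drive_tool:
  commands:
    - [[0,-0.03,0],0]
    - [[0,-0.03,0],0]
    - [[0,-0.03,0],0]
    - [[0,-0.03,0],0]
    - [[0,-0.03,0],0]
    - [[0,-0.02,0],0]
    - [[0,0,0.03],0]
    - [[0,0,0.03],0]
    - [[0,0,0.03],0]
    - [[0,0,0.03],0]
    - [[0,0,0.03],0]
    - [[0,0,0.03],0]
    - [[0,0,0.025],0]
    - [[0,0,0.02],0]
    - [[0,0,0.01],0]
    - [[0,0,0.005],0]
    - [[0,0,0],0]
    - [[0,0,0],0]

```text
t: 16.5
tool_pos: [0.3714, -0.1192, 0.019]
tool_rot: [0.001, 0.567, 0.824, 0.0]
contact_force: [-0.2, -0.2, 0.2]
opening: 0.0003
grasp_force: 0.0
```

drive_tool:
  commands:
    - [[0.005,0.02,0],0]
    - [[0.01,0.03,0],0]
    - [[0.01,0.03,0],0]
    - [[0.01,0.03,0],0]
    - [[0.01,0.03,0],0]
    - [[0.01,0.02,0],0]
    - [[0.006,0,0],0]
    - [[0,0,0],0]
    - [[0,0,0],0]

```text
t: 17.4
tool_pos: [0.4975, -0.0053, 0.0185]
tool_rot: [-0.0, 0.567, 0.824, -0.0]
contact_force: [0.8, -0.2, -0.5]
opening: -0.0003
grasp_force: 0.0
```

```bash
python3 - <<'E'
from h import *; from workcell import r
M,p=tool(r.state()); print("O in tool",(M[:2,:2].T@(O-p[:2])).round(4))
E
```

```text
t 17.4 tcp [ 0.4975 -0.0053  0.0185] polar r 0.1389 ang -147.6 toolx ang 110.9 tilt [ 0.    -0.001 -1.   ] F [ 0.84 -0.17 -0.52] open -0.0003
O in tool [0.0277 0.1361]
```

I came in 30 mm too far radially, without touching anything. I'll move back out, nudge, then withdraw and lift.

drive_tool:
  commands:
    - [[0,-0.015,0],0]
    - [[0,-0.015,0],0]
    - [[0.002,0,0],0]
    - [[0.002,0,0],0]
    - [[0.002,0,0],0]
    - [[0.002,0,0],0]
    - [[0.001,0,0],0]
    - [[0.001,0,0],0]
    - [[0.001,0,0],0]
    - [[0.0005,0,0],0]
    - [[0,0,0],0]
    - [[0,0,0],0]

```text
t: 18.6
tool_pos: [0.4665, -0.0048, 0.0183]
tool_rot: [-0.0, 0.567, 0.824, -0.0]
contact_force: [-0.7, -0.2, -0.3]
opening: -0.0
grasp_force: 0.0
```

```bash
python3 - <<'E'
from h import *; from workcell import r
M,p=tool(r.state()); print("O in tool",(M[:2,:2].T@(O-p[:2])).round(4))
E
```

```text
t 18.6 tcp [ 0.4665 -0.0048  0.0183] polar r 0.1657 ang -153.5 toolx ang 110.9 tilt [ 0. -0. -1.] F [-0.74 -0.2  -0.28] open -0.0
O in tool [0.0162 0.1649]
```

drive_tool:
  commands:
    - [[-0.005,0,0],0]
    - [[-0.01,0,0],0]
    - [[-0.01,0,0],0]
    - [[-0.01,-0.02,0],0]
    - [[-0.01,-0.03,0],0]
    - [[-0.01,-0.03,0],0]
    - [[-0.01,-0.03,0],0]
    - [[-0.005,-0.02,0],0]
    - [[0,0,-0.03],0]
    - [[0,0,-0.03],0]
    - [[0,0,-0.03],0]
    - [[0,0,-0.03],0]
    - [[0,0,-0.03],0]
    - [[0,0,-0.03],0]
    - [[0,0,-0.03],0]
    - [[0,0,-0.03],0]
    - [[0,0,0],0]
    - [[0,0,0],0]

```text
t: 20.4
tool_pos: [0.3703, -0.1173, 0.2587]
tool_rot: [0.001, 0.567, 0.824, 0.0]
contact_force: [0.0, -0.4, -0.6]
opening: -0.0003
grasp_force: 0.0
```

drive_tool:
  commands:
    - [[0,0.03,0],0]
    - [[0,0.03,0],0]
    - [[0,0.03,0],0]
    - [[0,0.03,0],0]
    - [[0,0.03,0],0]
    - [[0,0.02,0],0]
    - [[0,0,0],0]
    - [[0,0,0],0]
    - [[0,0,0],0]

```text
t: 21.3
tool_pos: [0.5275, -0.0564, 0.2574]
tool_rot: [-0.001, 0.567, 0.824, -0.001]
contact_force: [-0.2, 0.1, 0.2]
opening: -0.0003
grasp_force: 0.0
```

```bash
python3 - <<'E'
from h import *; from workcell import r
import cv2,pickle
tool(r.state()); a=pickle.load(open("w5.pkl","rb")); c=r.capture("wrist")
# handle and shaker shift between looks: rotation of platter about axis, via rectified top-down views at platter height
def rect(c,z,n=400,s=.001):
    g=np.array([[O[0]+(n/2-i)*s,O[1]+(n/2-j)*s,z] for i in range(n) for j in range(n)])
    q=g@c["R"].T+c["t"]; f=210/np.tan(np.radians(c["fovy"]/2))
    m=np.stack([q[:,0]/q[:,2]*f+c["cx"],q[:,1]/q[:,2]*f+c["cy"]],1).reshape(n,n,2).astype(np.float32)
    return cv2.cvtColor(cv2.remap(c["img"],m,None,cv2.INTER_LINEAR),cv2.COLOR_RGB2GRAY)
A,B=rect(a,.036),rect(c,.036)
P=[cv2.GaussianBlur(cv2.warpPolar(x,(200,1440),(200,200),190,0),(5,5),0).astype(float) for x in(A,B)]
# front handle band r 140-185mm: dark centroid in angle near the front
best=[]
for lo,hi in((30,105),(125,185)):
    i0=int(lo/190*200);i1=int(hi/190*200);X,Y=P[0][:,i0:i1],P[1][:,i0:i1];V=(X>0)
    e=[(np.abs(np.roll(X,k,0)-Y)*(np.roll(V,k,0)&(Y>0))).sum()/(np.roll(V,k,0)&(Y>0)).sum() for k in range(-20,21)]
    print(lo,hi,"shift deg",(np.argmin(e)-20)*.25,round(min(e),2),round(e[20],2))
E
```

```text
t 21.3 tcp [ 0.5275 -0.0564  0.2574] polar r 0.1529 ang -124.8 toolx ang 110.9 tilt [ 0.001 -0.002 -1.   ] F [-0.25  0.06  0.24] open -0.0003
30 105 shift deg 0.75 3.46 5.54
125 185 shift deg 0.75 3.31 4.41
```

The nudge turned the platter 0.75° clockwise, which puts the shaker at about −161.4° against the tongue at −161.5°. The fingers are clear, so I'm handing in.

```bash
python3 -c "
from workcell import r
print(r.job_done())"
```

```text
the job is handed in; nothing more can be done
None
```

The job is handed in: by my camera measurements the salt shaker stands within about 1° of the middle of the tongue, the fingers are clear of everything, and I saw no contact with the jars, mug or timer.

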